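# Walk a stage controller home and clamp it

### The job

Walk the heavy white controller box forward along the bench with short alternating pushes on its two black rear corner bumpers (several pushes in all, keeping it within about 10 degrees of square to the blue clamp block) until its steel toe plate lies flush against the clamp block, under the strap. Only then turn the black knurled nut clockwise until it stops tight. Do not touch the sockets between the bumpers, and leave the two bottles and the black objective case where they stand.

Things in the scene. Friction and masses are not known exactly. Their poses are not given: they have to be found in the camera images.
- rail: Fixed blue metal clamp block, 75 x 140 x 12 mm. Origin: bottom centre of its long stop face, which looks at the controller. x: level, the way the controller must travel (roughly world -y, the robot's right); y: along the stop face, away from the robot; z up. A steel strap 44 mm wide overhangs the face by 18 mm, underside 18 mm (nut at 0) to 12.5 mm (tight) above the bench.
- controller: Loose white box, 90 mm deep (x), 170 wide (y), 56 high, 0.8 to 1.2 kg, on four rubber feet. Origin: underside centre. x points forward to its toe plate, z up; square when x is parallel to the rail's x; home with its origin at x = -67 mm in the rail's frame. Pushing one rear bumper 20 mm turns it about 0.1 rad, away from that side, and takes its middle about 13 mm forward.
- toe (a point): Middle of the front edge of the controller's steel toe plate (8 mm thick, 140 mm wide, z 4 to 12 mm, standing 22 mm out of the front face), half-way up. Home at x = 0 in the rail's frame; its y there may be up to 30 mm either way.
- bumper_far: Black rubber bumper on the controller's rear corner farther from the robot (controller y = +72 mm), 28 mm wide, 44 mm high (z 8 to 52 mm), fixed to the box. Origin: centre of its flat rear pushing face, 53 mm behind the controller's origin, 30 mm above the bench; axes as the controller's. Home and square at x = -120 mm in the rail's frame.
- bumper_near: The same bumper on the rear corner nearer to the robot (controller y = -72 mm).
- sockets: Green terminal strip, steel and brass sockets in the middle of the rear face, controller y = -35 to +36 mm, standing out 14 mm (up to 7 mm farther back than the bumpers' faces), 22 to 40 mm above the bench. Not to be touched. Origin: on the rear face.
- clamp_nut (a joint): Turn of the black knurled nut: 0 = loose, grows clockwise seen from above, stops at 2.4 rad, which is tight. It turns with light friction (about 0.05 N m) and stays where it is left; it sinks by 5.5 mm in all as it turns.
- nut_grip (a point): Centre of the round knurled nut, half-way up: 39 mm diameter, 32 mm high, axis upright, 47 mm above the bench when loose. Can be gripped from above at any yaw; the strap's top lies 20 mm below this point.
- media_bottle: Round bottle with blue cap, 52 mm diameter, 82 mm high, loose, on the far side of the path. Origin: underside centre.
- oil_bottle: Round white-capped bottle, 58 mm diameter, 103 mm high, loose, on the far side of the path. Origin: underside centre.
- objective_case: Black round screw-top case, 43 mm diameter, 66 mm high, loose, on the robot's side of the clamp block. Origin: underside centre.

How it is judged:
By the outcome, as a careful person would: the job done as asked, in the order asked, and still so for the second after the job is handed in, with the robot touching nothing.
It also fails if it takes over 67 s, if anything falls off the work surface, if the arm or the gripper's body presses on something with over 40 N, if the wrist force passes 120 N, or if a joint passes its speed limit or range.

### The arm

A 7-joint arm with a two-finger parallel gripper is mounted at the origin on a cart in front of the work surface, level with it; the furniture and walls round the work are solid. World frame = base frame: x ahead of the robot, y to its left, z up, the work surface at z = 0. Lengths are in m, angles in rad, forces in N, time in s.
With the tool pointing down it reaches from about 0.35 to 0.9 m from the base axis. Payload 19.9 kg.
Tool frame: the origin (TCP) lies midway between the tips of the shut fingers; the grasp point (between the pads) lies 19 mm behind it; z points along the fingers, y is the line along which they close (so a half turn about z gives the same grasp; the last joint's range is limited). The gripper opens to 85 mm and grips with 20 to 120 N. Pads are 22 mm wide; open, the fingers measure 114 mm over their backs; the gripper's body (76 mm by 85 mm) begins 54 mm behind the grasp point. The pads swing forward as they close: fully open they stand 13 mm farther back than shut.
Start: joints at [-1.248, 0.417, -0.01, 1.614, 0.005, 1.111, -0.053], TCP at [0.223, 0.584, 0.231] pointing down, gripper open.
Joint ranges: [-2.81, 2.81], [-0.39, 2.02], [-1.27, 1.25], [0.06, 2.57], [-1.19, 4.33], [0.19, 2], [-2.82, 2.82]. Speed limits (rad/s): [1.89, 1.89, 2.39, 2.39, 3.01, 3.01, 3.01].

### API

Orientations are given as a 3x3 rotation matrix whose columns are the frame's x, y, z axes.
In Python, from station import manip gives the robot as it stands.
- The arm moves only by the tool drive_tool, never from a script. Its argument "targets" is a list of rows, each an object with "xyz": the shift along the tool's x, y, z normalised to -1 to 1, where 1 is 0.6 m, a list of three; "rot": the turn, a rotation vector about the tool's x, y, z normalised to -1 to 1, where 1 is 90 degrees, a list of three; "hand": the opening, from 0 (shut) to 1 (fully open). A call has exactly 5 rows; each row is the pose to reach, as a shift and turn from the pose commanded when the call began, along the tool's axes at that moment; what a row does not reach only later rows make up. A row lasts 1/12 s, in which the tool goes at most 41.7 mm and 7.16 degrees, less where a joint would pass 70% of its speed; a pose out of reach is approached as far as the arm can. A call with a number of a shift or a turn outside -1 to 1 is refused whole. A call with a gripper value outside its range is refused whole. The fingers move at their own pace and stop on an object; "newtons" is the grip in N (left out, the last holds). Time passes only in rows, so rows that repeat a pose let the fingers close, or fill a call up. It gives the time, the measured TCP pose, the force, the opening and the grip force at its end, in the units of the state.
- manip.observe(): the state, without advancing time (a new reading comes with each control period).
- manip.get_image(name): name is "scene" or "top" or "wrist"; returns the picture (420x560x3 uint8, red, green, blue); there is no depth.
- manip.camera_model(name): a dict with "camera_matrix" (3x3 intrinsics, pixels), "distortion" ([k1, k2, p1, p2, k3] as OpenCV has them; the pictures are not rectified), "cam_to_world" (4x4, takes a point from camera to world coordinates); the wrist camera has in their place "hand_eye" (4x4, takes a point from camera to tool coordinates, whose origin is the TCP and whose axes are the flange's). Camera axes: x right, y down, z forward; pixel columns grow to the right and rows downward; lengths in m; the calibration is good to about 2 mm. A picture is of the moment at which its call begins: read the wrist's pose just before it. camera_model takes no time and is no camera call.
- manip.finish_job(): hands the job in; it is judged then, once.
Trained networks look in the newest picture that a camera, given by its name, has taken for a name from the list of things; names that differ only in an ending like _2 or _b are one class to them, and where a whole thing is asked for, a point or a joint stands for the part that bears it (a point fixed in the world has none). Each returns a list of dicts, best first, with "p" (0 to 1); they miss things now and then, are a little off and sometimes report something else, mostly with a low value. They report only what shows in the picture. A call takes as long as a camera call.
- manip.spot_in(camera, query): "position" ([x, y, z] in m, in world coordinates, good to about 4 mm: the middle of the surface that is visible of it).
The state is a dict: "clock": time; "q": joint angles; "dq": joint speeds; "effort": joint torques, N m; "tcp_pos": TCP position; "eef_rot": TCP orientation; "wrist_force": force on the tool from outside, world axes, zero at the start; "wrist_torque": the same for the moment, N m; "width": opening from 0.0 (shut) to 1.0 (fully open); "grasp_force": force on a finger pad.
Only numpy, scipy, OpenCV 4.12 (cv2) and the standard library are available. Lean on these libraries where they do the work, as an engineer would, in place of code of your own. Each camera call takes 0.05 s, during which the arm holds its last target. There are 200 camera calls.

## Working session

There is one attempt and no reset: what is moved stays moved. The work goes in short steps, Python scripts to look and compute and a tool call to move; the robot and the scene stay as the last step left them, time stands still between calls to the robot, and variables do not carry over. Pictures are saved under pics/ and viewed, at most 10 in all, crops included, and the job is handed in when it is done.

Besides the shell and the picture viewer there is one more tool, called after "Call:" as a command line: name --argument value ..., lists and objects as JSON in quotes. drive_tool: Moves the arm, as the interface text tells. Scaled input: -1 to 1 covers 0.6 m each way for a shift and 90 degrees each way for a turn. Its arguments: {"type":"object","properties":{"targets":{"type":"array"},"newtons":{"type":"number"}},"required":["targets"]}

```bash
mkdir -p pics; ls; python3 - <<'E'
from station import manip
import cv2,numpy as np
s=manip.observe(); print(s['clock'],s['tcp_pos'],s['eef_rot'],s['width'])
for c in('scene','top'):
    im=manip.get_image(c); cv2.imwrite(f'pics/{c}0.png',im[:,:,::-1])
    for n in('rail','controller','toe','bumper_far','bumper_near','sockets','nut_grip','media_bottle','oil_bottle','objective_case'):
        print(c,n,[(np.round(d['position'],3).tolist(),round(d['p'],2)) for d in manip.spot_in(c,n)][:3])
print(manip.observe()['clock'])
E
```

```text
pics
0.0 [0.22287186 0.58351914 0.23064807] [[-9.34191931e-01  3.56770689e-01 -3.33688575e-04]
 [ 3.56770823e-01  9.34191132e-01 -1.22851145e-03]
 [-1.26567969e-04 -1.26671583e-03 -9.99999190e-01]] 0.9979877027814648
scene rail [([0.472, 0.104, 0.019], 0.82)]
scene controller [([0.454, 0.314, 0.053], 0.69), ([0.658, 0.265, 0.051], 0.59)]
scene toe [([0.457, 0.316, 0.055], 0.82)]
scene bumper_far []
scene bumper_near []
scene sockets [([0.484, 0.358, 0.032], 0.45)]
scene nut_grip [([0.476, 0.092, 0.051], 0.7)]
scene media_bottle [([0.658, 0.268, 0.049], 0.62), ([0.484, 0.358, 0.038], 0.54)]
scene oil_bottle [([0.658, 0.377, 0.059], 0.73)]
scene objective_case [([0.371, 0.111, 0.047], 0.69)]
top rail [([0.49, 0.098, 0.011], 0.69)]
top controller [([0.497, 0.298, 0.054], 0.72), ([0.676, 0.367, 0.08], 0.69)]
top toe [([0.497, 0.296, 0.051], 0.66)]
top bumper_far []
top bumper_near [([0.418, 0.353, 0.054], 0.55)]
top sockets []
top nut_grip [([0.488, 0.087, 0.056], 0.7)]
top media_bottle [([0.667, 0.261, 0.064], 0.94)]
top oil_bottle [([0.675, 0.364, 0.082], 0.95)]
top objective_case [([0.384, 0.103, 0.067], 0.55)]
1.1
```

View pics/top0.png

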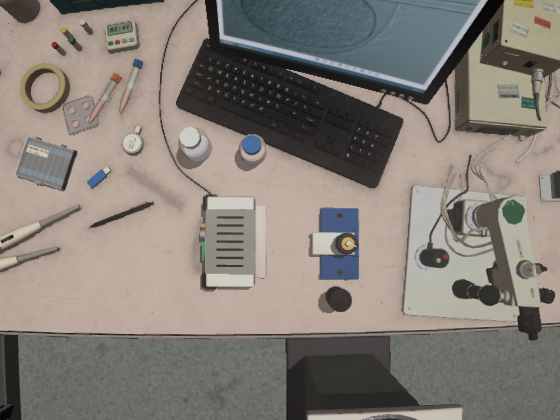

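View pics/scene0.png

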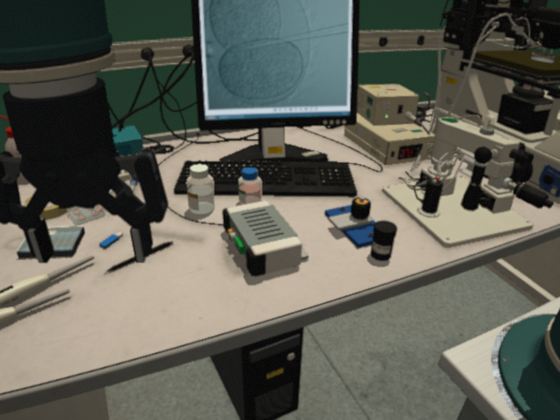

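Top view: the controller is at px (203–266, 197–287) with its toe plate to the right, the blue clamp at (320–358, 208–280) and the nut at (346,243). The bottles are at (193,145) and (252,150), and the case is at (339,299). Next I'll rectify the views for measurement.

```bash
cat > h.py <<'E'
from station import manip
import cv2,numpy as np
M=manip.camera_model('top'); K=np.array(M['camera_matrix']);D=np.array(M['distortion'],float);T=np.array(M['cam_to_world'])
W=np.linalg.inv(T)
def proj(P):
    return cv2.projectPoints(np.array(P,float).reshape(-1,3),cv2.Rodrigues(W[:3,:3])[0],W[:3,3],K,D)[0].reshape(-1,2)
def topo(im,z,x0,x1,y0,y1,s):  # rows: x decreasing, cols: y decreasing
    xs=np.arange(x1,x0,-s);ys=np.arange(y1,y0,-s)
    X,Y=np.meshgrid(xs,ys,indexing='ij')
    p=proj(np.stack([X,Y,0*X+z],-1)).reshape(*X.shape,2).astype(np.float32)
    return cv2.remap(im,p[...,0],p[...,1],cv2.INTER_CUBIC)
E
python3 - <<'E'
from h import *
im=cv2.imread('pics/top0.png')
print('cam',T[:3,3])
a=topo(im,.056,.34,.62,.20,.40,.0005)
for i in range(0,a.shape[0],40): cv2.putText(a,f'{.62-i*.0005:.2f}',(0,i+4),0,.35,(0,0,255)); a[i,::4]=(0,0,255)
for i in range(0,a.shape[1],40): cv2.putText(a,f'{.40-i*.0005:.2f}',(i,10),0,.35,(255,0,0)); a[::4,i]=(255,0,0)
b=topo(im,.012,.34,.62,.0,.20,.0005)
hsv=cv2.cvtColor(b,cv2.COLOR_BGR2HSV)
m=cv2.inRange(hsv,(105,120,50),(125,255,220))
c=max(cv2.findContours(m,0,2)[0],key=cv2.contourArea)
pts=np.concatenate([q for q in cv2.findContours(m,0,2)[0] if cv2.contourArea(q)>300])
r=cv2.minAreaRect(pts); bx=cv2.boxPoints(r); print('rail rect',r,[(round(.62-v*.0005,4),round(.20-u*.0005,4)) for u,v in bx])
cv2.drawContours(b,[bx.astype(int)],0,(0,255,0),1)
cv2.imwrite('pics/rect.png',np.hstack([a,b]))
E
```

```text
cam [0.49201254 0.22653628 0.89834911]Traceback (most recent call last):
  File "<stdin>", line 11, in <module>
ValueError: need at least one array to concatenate
```

```bash
python3 - <<'E'
from h import *
im=cv2.imread('pics/top0.png')
print(im[225,325],im[270,340],im[225,355])
a=topo(im,.056,.34,.62,.20,.40,.0005)
for i in range(0,a.shape[0],40): cv2.putText(a,f'{.62-i*.0005:.2f}',(0,i+4),0,.35,(0,0,255)); a[i,::4]=(0,0,255)
for i in range(0,a.shape[1],40): cv2.putText(a,f'{.40-i*.0005:.2f}',(i,10),0,.35,(255,0,0)); a[::4,i]=(255,0,0)
b=topo(im,.012,.34,.62,.0,.20,.0005)
m=((b[...,0].astype(int)-b[...,2]>30)&(b[...,0]>60)).astype(np.uint8)
cs=[q for q in cv2.findContours(m,0,2)[0] if cv2.contourArea(q)>300]
if cs:
    r=cv2.minAreaRect(np.concatenate(cs)); bx=cv2.boxPoints(r); print('rail rect',r,[(round(.62-v*.0005,4),round(.20-u*.0005,4)) for u,v in bx])
    cv2.drawContours(b,[bx.astype(int)],0,(0,255,0),1)
cv2.imwrite('pics/rect.png',np.hstack([a,b]))
E
```

```text
[127  90  73] [81 81 89] [130  91  72]
rail rect ((216.82025146484375, 258.94195556640625), (148.0690460205078, 276.4733581542969), 0.795723557472229) [(np.float32(0.4219), np.float32(0.1296)), (np.float32(0.5602), np.float32(0.1276)), (np.float32(0.5591), np.float32(0.0536)), (np.float32(0.4209), np.float32(0.0555))]
```

View pics/rect.png

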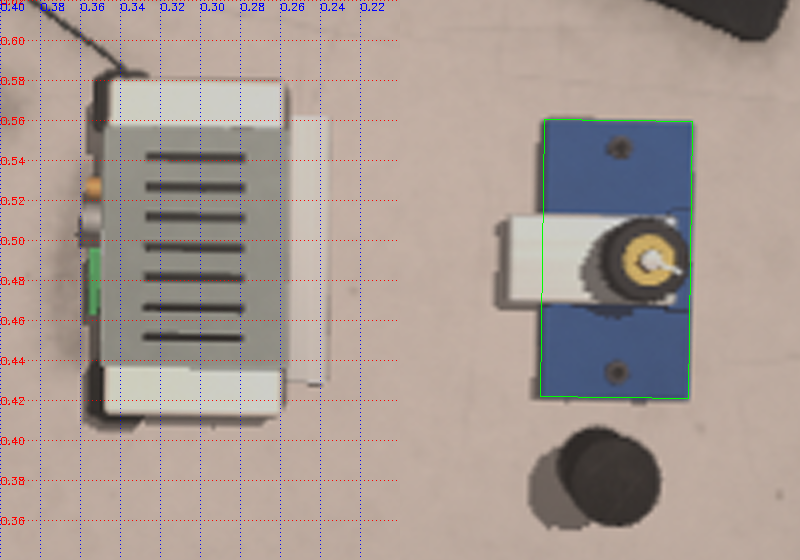

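The rectified view shows the controller square to within about 1°, centred at (0.4965, 0.302). Its toe front is at y≈0.237 and the clamp stop face at y≈0.1286, so it has about 108 mm to go. I'll move the shut gripper behind the near bumper now.

Call:
drive_tool --targets '[{"xyz": [-0.06,-0.02,0],"rot": [0,0,-0.05],"hand": 0},{"xyz": [-0.12,-0.045,0],"rot": [0,0,-0.11],"hand": 0},{"xyz": [-0.18,-0.07,0],"rot": [0,0,-0.17],"hand": 0},{"xyz": [-0.24,-0.09,0],"rot": [0,0,-0.223],"hand": 0},{"xyz": [-0.3,-0.115,0],"rot": [0,0,-0.223],"hand": 0}]'

```text
clock: 1.52
tcp_pos: [0.3677, 0.454, 0.2314]
eef_rot: [[-1.0, 0.008, 0.0], [0.008, 1.0, 0.0], [-0.0, 0.0, -1.0]]
wrist_force: [0.9, 1.1, -0.8]
width: 0.301
grasp_force: 0.0
```

```bash
cat >> h.py <<'E'
# rail frame in world: origin R0, axes
R0=np.array([.4910,.1286]); A=np.arctan2(-1,-.0145)
def state():
    s=manip.observe(); print('t',round(s['clock'],2),'tcp',np.round(s['tcp_pos'],4),'y',np.round(np.array(s['eef_rot'])[:,1],3),'F',np.round(s['wrist_force'],1),'w',round(s['width'],2))
S=.0005; X1,Y1=.64,.42
def rec(im): return topo(im,.056,.36,X1,.08,Y1,S)
def toW(u,v): return X1-v*S, Y1-u*S
C0=np.array([.4965,.302])
def measure(name,guess=(0,0,0),save=False):
    """guess: (dx,dy world, dyaw) since start"""
    g0=cv2.cvtColor(rec(cv2.imread('pics/top0.png')),cv2.COLOR_BGR2GRAY)
    im=manip.get_image('top'); cv2.imwrite(f'pics/{name}.png',im[:,:,::-1])
    r=rec(np.ascontiguousarray(im[:,:,::-1])); g=cv2.cvtColor(r,cv2.COLOR_BGR2GRAY)
    # template patch centred at C0
    cu,cv_=(Y1-C0[1])/S,(X1-C0[0])/S
    h,w=172,92
    u0,v0=int(cu-w),int(cv_-h); t=g0[v0:v0+2*h,u0:u0+2*w]
    best=None
    for da in (0,-.05,.05):
      for dy in (0,-.006,.006):
        a=guess[2]+da; c,s=np.cos(a),np.sin(a)
        # world CCW = image CW?: map axes u=-y,v=-x -> rotation matrix in (u,v) has opposite sense
        Ri=np.array([[c,s],[-s,c]]).T
        Ri=np.array([[c,-s],[s,c]])@np.eye(2); Ri=Ri.T if False else np.array([[c,-s],[s,c]])
        P=np.array([[0,-1],[-1,0]]); Ri=P@np.array([[c,-s],[s,c]])@P.T
        ctr=np.array([cu-(guess[1]+dy)/S,cv_-guess[0]/S])
        wm=np.hstack([Ri,(ctr-Ri@np.array([cu-u0,cv_-v0]))[:,None]]).astype(np.float32)
        try: cc,wm=cv2.findTransformECC(t,g,wm,cv2.MOTION_EUCLIDEAN,(3,80,1e-5),None,5)
        except cv2.error: continue
        if best is None or cc>best[0]: best=(cc,wm)
      if best and best[0]>.95: break
    cc,wm=best
    pc=wm@np.array([cu-u0,cv_-v0,1]); x,y=toW(*pc)
    yaw=float((lambda Q:np.arctan2(Q[1,0],Q[0,0]))(P@wm[:,:2]@P.T))
    a=A+YAW0+yaw; ex=np.array([np.cos(a),np.sin(a)]); ey=np.array([-ex[1],ex[0]]) 
    ex_r=np.array([np.cos(A),np.sin(A)]); ey_r=np.array([-ex_r[1],ex_r[0]])
    c=np.array([x,y]); d=c-R0
    print('cc',round(cc,3),'delta',np.round([x-C0[0],y-C0[1],yaw],4),'rail xy mm',np.round([d@ex_r*1e3,d@ey_r*1e3],1),'yaw deg',round(np.degrees(YAW0+yaw),2))
    print(' near face',np.round(c-.053*ex-.072*ey,4),'far face',np.round(c-.053*ex+.072*ey,4),'toe gap mm',round(-(d@ex_r)*1e3-67,1))
    state()
YAW0=0.0
E
python3 - <<'E'
from h import *
g=cv2.cvtColor(rec(cv2.imread('pics/top0.png')),cv2.COLOR_BGR2GRAY)
m=(g<75).astype(np.uint8)
for c in cv2.findContours(m,0,2)[0]:
    (u,v),wh,an=cv2.minAreaRect(c)
    if max(wh)>80 and max(wh)<130 and min(wh)<20: print(np.round(toW(u,v),4),np.round(wh),round(an,1))
measure('m0')
E
```

```text
[0.4514 0.3038] [97.  6.] 1.0
[0.4662 0.3035] [98.  6.] 0.9
[0.4815 0.3032] [ 6. 95.] 90.0
[0.4962 0.3033] [95.  5.] 1.1
[0.512 0.303] [ 6. 94.] 90.0
[0.5264 0.3028] [95.  6.] 0.8
[0.5415 0.3025] [94.  5.] 0.7
cc 1.0 delta [ 0.     -0.      0.0003] rail xy mm [-173.4    3. ] yaw deg 0.02
 near face [0.4253 0.356 ] far face [0.5692 0.3539] toe gap mm 106.4
t 1.57 tcp [0.3744 0.4478 0.2315] y [ 0.021  1.    -0.002] F [ 9.4 -7.1 -0.6] w 0.21
```

Call:
drive_tool --targets '[{"xyz": [-0.045,-0.04,0],"rot": [0,0,0],"hand": 0},{"xyz": [-0.0975,-0.08,0.02],"rot": [0,0,0],"hand": 0},{"xyz": [-0.0975,-0.08,0.08],"rot": [0,0,0],"hand": 0},{"xyz": [-0.0975,-0.08,0.14],"rot": [0,0,0],"hand": 0},{"xyz": [-0.0975,-0.08,0.2],"rot": [0,0,0],"hand": 0}]'

```text
clock: 1.98
tcp_pos: [0.4248, 0.4061, 0.1103]
eef_rot: [[-1.0, 0.016, 0.001], [0.016, 1.0, 0.001], [-0.001, 0.001, -1.0]]
wrist_force: [1.0, 1.5, -1.3]
width: -0.003
grasp_force: 0.0
```

Call:
drive_tool --targets '[{"xyz": [0,0,0.05],"rot": [0,0,0],"hand": 0},{"xyz": [0,0,0.1],"rot": [0,0,0],"hand": 0},{"xyz": [0,0,0.13],"rot": [0,0,0],"hand": 0},{"xyz": [0,0,0.133],"rot": [0,0,0],"hand": 0},{"xyz": [0,0,0.133],"rot": [0,0,0],"hand": 0}]'

```text
clock: 2.4
tcp_pos: [0.4239, 0.4062, 0.031]
eef_rot: [[-1.0, 0.015, -0.001], [0.015, 1.0, -0.001], [0.001, -0.001, -1.0]]
wrist_force: [0.1, 0.3, 1.4]
width: 0.0
grasp_force: 0.0
```

```bash
python3 - <<'E'
from h import *
measure('m1')
im=manip.get_image('scene'); a=cv2.resize(np.ascontiguousarray(im[100:320,100:420,::-1]),None,fx=1.5,fy=1.5)
b=cv2.resize(cv2.imread('pics/m1.png')[160:330,160:380],(312,330))
cv2.imwrite('pics/v1.png',np.hstack([a,b]))
E
```

```text
cc 0.999 delta [ 0.     -0.      0.0004] rail xy mm [-173.4    3. ] yaw deg 0.02
 near face [0.4253 0.356 ] far face [0.5692 0.3539] toe gap mm 106.4
t 2.45 tcp [0.4245 0.4067 0.0322] y [0.015 1.    0.   ] F [-0.2  0.4  0.4] w 0.0
```

View pics/v1.png

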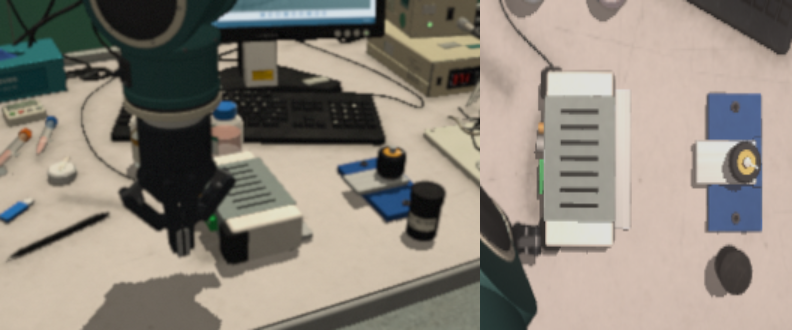

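The views show the fingertips at wrist-crop (525,240), behind the near bumper. The knuckles sit well above the box top. First push is a short one on the near bumper.

Call:
drive_tool --targets '[{"xyz": [0,-0.02,0.005],"rot": [0,0,0],"hand": 0},{"xyz": [0,-0.035,0.008],"rot": [0,0,0],"hand": 0},{"xyz": [0,-0.045,0.008],"rot": [0,0,0],"hand": 0},{"xyz": [0,-0.053,0.008],"rot": [0,0,0],"hand": 0},{"xyz": [0,-0.06,0.008],"rot": [0,0,0],"hand": 0}]'

```text
clock: 2.92
tcp_pos: [0.424, 0.3699, 0.0272]
eef_rot: [[-1.0, 0.015, 0.0], [0.015, 1.0, 0.001], [-0.0, 0.001, -1.0]]
wrist_force: [-1.4, 4.6, 0.3]
width: -0.001
grasp_force: 2.1
```

Call:
drive_tool --targets '[{"xyz": [0,-0.005,0],"rot": [0,0,0],"hand": 0},{"xyz": [0,-0.01,0],"rot": [0,0,0],"hand": 0},{"xyz": [0,-0.014,0],"rot": [0,0,0],"hand": 0},{"xyz": [0,-0.017,0],"rot": [0,0,0],"hand": 0},{"xyz": [0,-0.017,0],"rot": [0,0,0],"hand": 0}]'

```text
clock: 3.33
tcp_pos: [0.4235, 0.3609, 0.0271]
eef_rot: [[-1.0, 0.014, 0.0], [0.014, 1.0, 0.001], [-0.0, 0.001, -1.0]]
wrist_force: [-2.2, 4.1, 2.5]
width: -0.005
grasp_force: 1.8
```

```bash
python3 - <<'E'
from h import *
measure('m2')
E
```

```text
cc 0.749 delta [ 0.0026 -0.0082  0.0732] rail xy mm [-165.3    5.7] yaw deg 4.2
 near face [0.4241 0.3425] far face [0.5679 0.351 ] toe gap mm 98.3
t 3.38 tcp [0.4235 0.3608 0.027 ] y [0.014 1.    0.001] F [-2.3  4.5  2.3] w -0.0
```

```bash
python3 - <<'E'
from h import *
r=rec(cv2.imread('pics/m2.png'))
c=np.array([.4991,.2938]);a=A+.0732
ex=np.array([np.cos(a),np.sin(a)]);ey=np.array([-ex[1],ex[0]])
P=[c+sx*.0445*ex+sy*.084*ey for sx,sy in((1,1),(1,-1),(-1,-1),(-1,1))]
cv2.polylines(r,[np.array([[(Y1-p[1])/S,(X1-p[0])/S] for p in P]).astype(int)],True,(0,0,255),1)
cv2.imwrite('pics/v2.png',r)
E
```

```text
(no output)
```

View pics/v2.png

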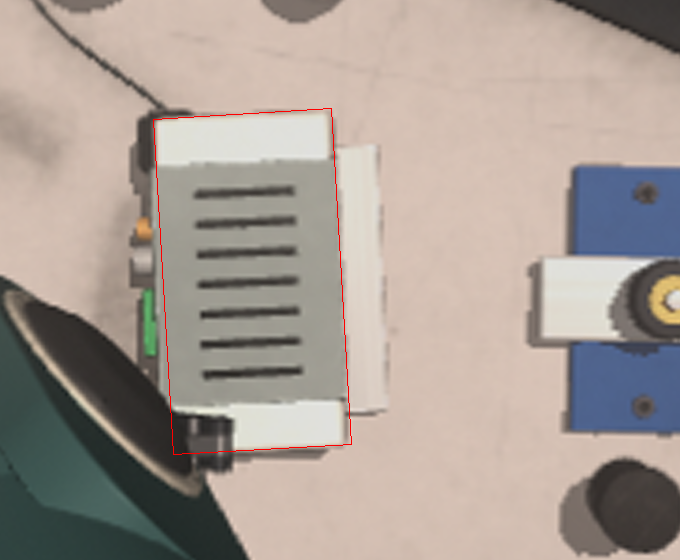

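Call:
drive_tool --targets '[{"xyz": [0,0.065,0],"rot": [0,0,0],"hand": 0},{"xyz": [-0.06,0.065,0],"rot": [0,0,0],"hand": 0},{"xyz": [-0.12,0.065,0],"rot": [0,0,0],"hand": 0},{"xyz": [-0.18,0.065,0],"rot": [0,0,0],"hand": 0},{"xyz": [-0.24,0.065,0],"rot": [0,0,0],"hand": 0}]'

```text
clock: 3.8
tcp_pos: [0.5698, 0.3967, 0.0267]
eef_rot: [[-1.0, 0.014, 0.0], [0.014, 1.0, -0.0], [-0.0, -0.0, -1.0]]
wrist_force: [-0.8, 0.6, -0.6]
width: -0.003
grasp_force: 0.0
```

```bash
sed -i 's/h,w=172,92/h,w=130,92/; s/if best and best\[0\]>.95: break/if best and best[0]>.97: break/' h.py; python3 - <<'E'
from h import *
measure('m3',(.0026,-.0082,.07))
E
```

```text
cc 0.234 delta [ 0.0577  0.0669 -0.0267] rail xy mm [-241.1   59.8] yaw deg -1.53
 near face [0.4845 0.4248] far face [0.6284 0.4188] toe gap mm 174.1
t 3.85 tcp [0.5769 0.3941 0.0271] y [ 0.019  1.    -0.001] F [ 0.1 -7.2  1.2] w -0.0
```

```bash
python3 - <<'E'
from h import *
r=rec(cv2.imread('pics/m3.png'))
cv2.imwrite('pics/v3.png',r)
state()
E
```

```text
t 3.85 tcp [0.5769 0.3941 0.0271] y [ 0.019  1.    -0.001] F [ 0.1 -7.2  1.2] w -0.0
```

View pics/v3.png

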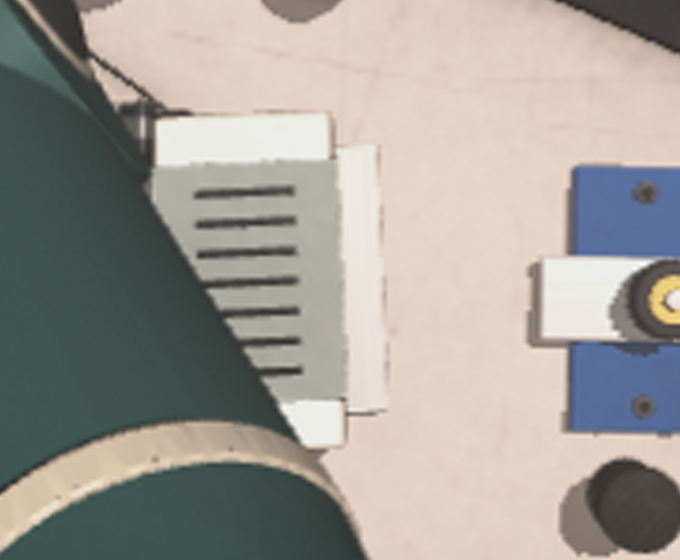

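```bash
python3 - <<'E'
s=open('h.py').read()
s=s.replace("    # template patch","""    dk=cv2.morphologyEx((g<115).astype(np.uint8),cv2.MORPH_OPEN,np.ones((15,15)))
    mask=(1-cv2.dilate(dk,np.ones((17,17))))*255
    # template patch""").replace("1e-5),None,5)","1e-5),mask,5)").replace("h,w=130,92","h,w=172,92")
s=s.replace("    im=manip.get_image('top'); cv2","    im=manip.get_image('top') if not save else cv2.imread(f'pics/{name}.png')[:,:,::-1]; cv2")
open('h.py','w').write(s)
E
python3 - <<'E'
from h import *
measure('m2',(.0026,-.0082,.07),True)
measure('m3',(.0026,-.0082,.07),True)
E
```

```text
cc 0.991 delta [ 0.0024 -0.0069  0.0559] rail xy mm [-166.6    5.5] yaw deg 3.2
 near face [0.4248 0.3451] far face [0.5687 0.351 ] toe gap mm 99.6
t 3.85 tcp [0.5769 0.3941 0.0271] y [ 0.019  1.    -0.001] F [ 0.1 -7.2  1.2] w -0.0
cc 0.919 delta [ 0.0024 -0.0071  0.0589] rail xy mm [-166.4    5.5] yaw deg 3.37
 near face [0.4247 0.3447] far face [0.5685 0.3511] toe gap mm 99.4
t 3.85 tcp [0.5769 0.3941 0.0271] y [ 0.019  1.    -0.001] F [ 0.1 -7.2  1.2] w -0.0
```

Call:
drive_tool --targets '[{"xyz": [0,-0.03,0],"rot": [0,0,0],"hand": 0},{"xyz": [0,-0.05,0],"rot": [0,0,0],"hand": 0},{"xyz": [0,-0.064,0],"rot": [0,0,0],"hand": 0},{"xyz": [0,-0.077,0],"rot": [0,0,0],"hand": 0},{"xyz": [0,-0.087,0],"rot": [0,0,0],"hand": 0}]'

```text
clock: 4.27
tcp_pos: [0.5672, 0.3445, 0.027]
eef_rot: [[-1.0, 0.014, 0.0], [0.014, 1.0, 0.0], [-0.0, 0.0, -1.0]]
wrist_force: [2.5, 3.0, -1.7]
width: 0.005
grasp_force: 1.6
```

Call:
drive_tool --targets '[{"xyz": [0,0,0],"rot": [0,0,0],"hand": 0},{"xyz": [0,0.06,0],"rot": [0,0,0],"hand": 0},{"xyz": [0.06,0.08,0],"rot": [0,0,0],"hand": 0},{"xyz": [0.12,0.08,0],"rot": [0,0,0],"hand": 0},{"xyz": [0.18,0.08,0],"rot": [0,0,0],"hand": 0}]'

```text
clock: 4.68
tcp_pos: [0.4579, 0.3953, 0.0264]
eef_rot: [[-1.0, 0.013, -0.001], [0.013, 1.0, -0.0], [0.001, -0.0, -1.0]]
wrist_force: [0.5, 1.2, -1.2]
width: -0.0
grasp_force: 0.0
```

Call:
drive_tool --targets '[{"xyz": [0.035,0,0],"rot": [0,0,0],"hand": 0},{"xyz": [0.055,0,0],"rot": [0,0,0],"hand": 0},{"xyz": [0.06,0,0],"rot": [0,0,0],"hand": 0},{"xyz": [0.06,0,0],"rot": [0,0,0],"hand": 0},{"xyz": [0.06,0,0],"rot": [0,0,0],"hand": 0}]'

```text
clock: 5.1
tcp_pos: [0.4256, 0.3948, 0.0269]
eef_rot: [[-1.0, 0.015, 0.001], [0.015, 1.0, 0.0], [-0.001, 0.0, -1.0]]
wrist_force: [0.4, -0.5, 0.1]
width: 0.0
grasp_force: 0.0
```

```bash
python3 - <<'E'
from h import *
measure('m4',(.0026,-.02,-.04))
E
```

```text
cc 0.989 delta [-0.0035 -0.022  -0.0624] rail xy mm [-151.4   -0.2] yaw deg -3.57
 near face [0.4252 0.3384] far face [0.5688 0.3273] toe gap mm 84.4
t 5.15 tcp [0.4258 0.3946 0.0267] y [ 0.016  1.    -0.   ] F [ 1.   0.1 -0.9] w 0.0
```

Call:
drive_tool --targets '[{"xyz": [0,-0.04,0],"rot": [0,0,0],"hand": 0},{"xyz": [0,-0.066,0],"rot": [0,0,0],"hand": 0},{"xyz": [0,-0.081,0],"rot": [0,0,0],"hand": 0},{"xyz": [0,-0.095,0],"rot": [0,0,0],"hand": 0},{"xyz": [0,-0.107,0],"rot": [0,0,0],"hand": 0}]'

```text
clock: 5.57
tcp_pos: [0.4237, 0.3305, 0.0267]
eef_rot: [[-1.0, 0.015, 0.0], [0.015, 1.0, 0.0], [-0.0, 0.0, -1.0]]
wrist_force: [-2.2, 3.0, -2.4]
width: 0.0
grasp_force: 1.5
```

Call:
drive_tool --targets '[{"xyz": [0,0,0],"rot": [0,0,0],"hand": 0},{"xyz": [0,0.06,0],"rot": [0,0,0],"hand": 0},{"xyz": [-0.06,0.08,0],"rot": [0,0,0],"hand": 0},{"xyz": [-0.12,0.08,0],"rot": [0,0,0],"hand": 0},{"xyz": [-0.18,0.08,0],"rot": [0,0,0],"hand": 0}]'

```text
clock: 5.98
tcp_pos: [0.533, 0.3789, 0.0269]
eef_rot: [[-1.0, 0.012, 0.0], [0.012, 1.0, 0.0], [-0.0, 0.0, -1.0]]
wrist_force: [0.0, 0.5, 0.9]
width: 0.003
grasp_force: 0.0
```

Call:
drive_tool --targets '[{"xyz": [-0.035,0,0],"rot": [0,0,0],"hand": 0},{"xyz": [-0.055,0,0],"rot": [0,0,0],"hand": 0},{"xyz": [-0.06,0,0],"rot": [0,0,0],"hand": 0},{"xyz": [-0.06,0,0],"rot": [0,0,0],"hand": 0},{"xyz": [-0.06,0,0],"rot": [0,0,0],"hand": 0}]'

```text
clock: 6.4
tcp_pos: [0.5669, 0.3771, 0.0264]
eef_rot: [[-1.0, 0.014, -0.001], [0.014, 1.0, -0.0], [0.001, -0.0, -1.0]]
wrist_force: [0.3, -0.0, -0.6]
width: -0.0
grasp_force: 0.0
```

```bash
python3 - <<'E'
from h import *
measure('m5',(0,-.036,.05))
E
```

```text
cc 0.949 delta [ 0.0018 -0.038   0.0701] rail xy mm [-135.5    5.4] yaw deg 4.02
 near face [0.4235 0.3129] far face [0.5673 0.3209] toe gap mm 68.5
t 6.45 tcp [0.5667 0.3772 0.0266] y [ 0.013  1.    -0.   ] F [0.4 0.4 0.3] w 0.0
```

Call:
drive_tool --targets '[{"xyz": [0,-0.04,0],"rot": [0,0,0],"hand": 0},{"xyz": [0,-0.066,0],"rot": [0,0,0],"hand": 0},{"xyz": [0,-0.081,0],"rot": [0,0,0],"hand": 0},{"xyz": [0,-0.095,0],"rot": [0,0,0],"hand": 0},{"xyz": [0,-0.107,0],"rot": [0,0,0],"hand": 0}]'

```text
clock: 6.87
tcp_pos: [0.567, 0.3123, 0.027]
eef_rot: [[-1.0, 0.014, 0.001], [0.014, 1.0, 0.001], [-0.001, 0.001, -1.0]]
wrist_force: [2.1, 3.3, -1.3]
width: 0.001
grasp_force: 1.9
```

Call:
drive_tool --targets '[{"xyz": [0,0,0],"rot": [0,0,0],"hand": 0},{"xyz": [0,0.06,0],"rot": [0,0,0],"hand": 0},{"xyz": [0.06,0.08,0],"rot": [0,0,0],"hand": 0},{"xyz": [0.12,0.08,0],"rot": [0,0,0],"hand": 0},{"xyz": [0.18,0.08,0],"rot": [0,0,0],"hand": 0}]'

```text
clock: 7.28
tcp_pos: [0.4576, 0.363, 0.0262]
eef_rot: [[-1.0, 0.013, -0.001], [0.013, 1.0, -0.0], [0.001, -0.0, -1.0]]
wrist_force: [1.0, 1.4, -0.1]
width: 0.003
grasp_force: 0.0
```

Call:
drive_tool --targets '[{"xyz": [0.035,0,0],"rot": [0,0,0],"hand": 0},{"xyz": [0.055,0,0],"rot": [0,0,0],"hand": 0},{"xyz": [0.06,0,0],"rot": [0,0,0],"hand": 0},{"xyz": [0.06,0,0],"rot": [0,0,0],"hand": 0},{"xyz": [0.06,0,0],"rot": [0,0,0],"hand": 0}]'

```text
clock: 7.7
tcp_pos: [0.4251, 0.3625, 0.0268]
eef_rot: [[-1.0, 0.015, 0.001], [0.015, 1.0, 0.0], [-0.001, 0.0, -1.0]]
wrist_force: [0.7, -0.1, 0.8]
width: -0.001
grasp_force: 0.0
```

```bash
python3 - <<'E'
from h import *
measure('m6',(-.0035,-.054,-.05))
E
```

```text
cc 0.987 delta [-0.0039 -0.0539 -0.0686] rail xy mm [-1.195e+02 -1.000e-01] yaw deg -3.93
 near face [0.4253 0.3069] far face [0.5688 0.2949] toe gap mm 52.5
t 7.75 tcp [0.4252 0.3624 0.0267] y [0.016 1.    0.   ] F [-0.2  0.3 -0.1] w 0.0
```

Call:
drive_tool --targets '[{"xyz": [0,-0.04,0],"rot": [0,0,0],"hand": 0},{"xyz": [0,-0.066,0],"rot": [0,0,0],"hand": 0},{"xyz": [0,-0.081,0],"rot": [0,0,0],"hand": 0},{"xyz": [0,-0.095,0],"rot": [0,0,0],"hand": 0},{"xyz": [0,-0.107,0],"rot": [0,0,0],"hand": 0}]'

```text
clock: 8.17
tcp_pos: [0.423, 0.2978, 0.0267]
eef_rot: [[-1.0, 0.015, -0.0], [0.015, 1.0, 0.0], [0.0, 0.0, -1.0]]
wrist_force: [-1.5, 2.8, -1.6]
width: 0.0
grasp_force: 1.5
```

Call:
drive_tool --targets '[{"xyz": [0,0,0],"rot": [0,0,0],"hand": 0},{"xyz": [0,0.06,0],"rot": [0,0,0],"hand": 0},{"xyz": [-0.06,0.08,0],"rot": [0,0,0],"hand": 0},{"xyz": [-0.12,0.08,0],"rot": [0,0,0],"hand": 0},{"xyz": [-0.18,0.08,0],"rot": [0,0,0],"hand": 0}]'

```text
clock: 8.58
tcp_pos: [0.5326, 0.3464, 0.0269]
eef_rot: [[-1.0, 0.012, 0.0], [0.012, 1.0, 0.0], [-0.0, 0.0, -1.0]]
wrist_force: [0.4, 0.2, 0.1]
width: -0.001
grasp_force: 0.0
```

Call:
drive_tool --targets '[{"xyz": [-0.035,0,0],"rot": [0,0,0],"hand": 0},{"xyz": [-0.055,0,0],"rot": [0,0,0],"hand": 0},{"xyz": [-0.06,0,0],"rot": [0,0,0],"hand": 0},{"xyz": [-0.06,0,0],"rot": [0,0,0],"hand": 0},{"xyz": [-0.06,0,0],"rot": [0,0,0],"hand": 0}]'

```text
clock: 9.0
tcp_pos: [0.5665, 0.3446, 0.0265]
eef_rot: [[-1.0, 0.014, -0.001], [0.014, 1.0, -0.0], [0.001, -0.0, -1.0]]
wrist_force: [-0.8, -0.6, -0.1]
width: -0.001
grasp_force: 0.0
```

```bash
python3 - <<'E'
from h import *
measure('m7',(.0015,-.07,.06))
E
```

```text
cc 0.954 delta [ 0.0019 -0.0706  0.0692] rail xy mm [-102.9    5.9] yaw deg 3.97
 near face [0.4236 0.2803] far face [0.5674 0.2882] toe gap mm 35.9
t 9.05 tcp [0.5663 0.3447 0.0266] y [ 0.014  1.    -0.   ] F [-0.2 -0.1  0.1] w -0.0
```

Call:
drive_tool --targets '[{"xyz": [0,-0.04,0],"rot": [0,0,0],"hand": 0},{"xyz": [0,-0.066,0],"rot": [0,0,0],"hand": 0},{"xyz": [0,-0.081,0],"rot": [0,0,0],"hand": 0},{"xyz": [0,-0.094,0],"rot": [0,0,0],"hand": 0},{"xyz": [0,-0.105,0],"rot": [0,0,0],"hand": 0}]'

```text
clock: 9.47
tcp_pos: [0.5666, 0.2811, 0.027]
eef_rot: [[-1.0, 0.015, 0.001], [0.015, 1.0, 0.001], [-0.001, 0.001, -1.0]]
wrist_force: [2.0, 4.6, -1.1]
width: -0.001
grasp_force: 1.9
```

Call:
drive_tool --targets '[{"xyz": [0,0,0],"rot": [0,0,0],"hand": 0},{"xyz": [0,0.06,0],"rot": [0,0,0],"hand": 0},{"xyz": [0.06,0.08,0],"rot": [0,0,0],"hand": 0},{"xyz": [0.12,0.08,0],"rot": [0,0,0],"hand": 0},{"xyz": [0.18,0.08,0],"rot": [0,0,0],"hand": 0}]'

```text
clock: 9.88
tcp_pos: [0.4572, 0.3318, 0.0263]
eef_rot: [[-1.0, 0.013, -0.001], [0.013, 1.0, -0.0], [0.001, -0.0, -1.0]]
wrist_force: [-0.7, 1.0, -1.3]
width: -0.001
grasp_force: 0.0
```

Call:
drive_tool --targets '[{"xyz": [0.035,0,0],"rot": [0,0,0],"hand": 0},{"xyz": [0.055,0,0],"rot": [0,0,0],"hand": 0},{"xyz": [0.06,0,0],"rot": [0,0,0],"hand": 0},{"xyz": [0.06,0,0],"rot": [0,0,0],"hand": 0},{"xyz": [0.06,0,0],"rot": [0,0,0],"hand": 0}]'

```text
clock: 10.3
tcp_pos: [0.4246, 0.3314, 0.0269]
eef_rot: [[-1.0, 0.015, 0.001], [0.015, 1.0, 0.0], [-0.001, 0.0, -1.0]]
wrist_force: [0.5, -0.2, 0.0]
width: -0.002
grasp_force: 0.0
```

```bash
python3 - <<'E'
from h import *
measure('m8',(-.0035,-.0865,-.06))
E
```

```text
cc 0.987 delta [-0.0035 -0.0856 -0.0591] rail xy mm [-87.8   0.8] yaw deg -3.39
 near face [0.4251 0.2745] far face [0.5687 0.264 ] toe gap mm 20.8
t 10.35 tcp [0.4247 0.3312 0.0268] y [0.016 1.    0.   ] F [ 0.   0.8 -0.5] w -0.0
```

Call:
drive_tool --targets '[{"xyz": [0,-0.04,0],"rot": [0,0,0],"hand": 0},{"xyz": [0,-0.066,0],"rot": [0,0,0],"hand": 0},{"xyz": [0,-0.078,0],"rot": [0,0,0],"hand": 0},{"xyz": [0,-0.088,0],"rot": [0,0,0],"hand": 0},{"xyz": [0,-0.096,0],"rot": [0,0,0],"hand": 0}]'

```text
clock: 10.77
tcp_pos: [0.4226, 0.2735, 0.0267]
eef_rot: [[-1.0, 0.015, -0.0], [0.015, 1.0, 0.0], [0.0, 0.0, -1.0]]
wrist_force: [-1.4, 3.0, -2.3]
width: -0.0
grasp_force: 1.5
```

Call:
drive_tool --targets '[{"xyz": [0,0,0],"rot": [0,0,0],"hand": 0},{"xyz": [0,0.06,0],"rot": [0,0,0],"hand": 0},{"xyz": [-0.06,0.08,0],"rot": [0,0,0],"hand": 0},{"xyz": [-0.12,0.08,0],"rot": [0,0,0],"hand": 0},{"xyz": [-0.18,0.08,0],"rot": [0,0,0],"hand": 0}]'

```text
clock: 11.18
tcp_pos: [0.5323, 0.3219, 0.0269]
eef_rot: [[-1.0, 0.012, 0.0], [0.012, 1.0, 0.001], [-0.0, 0.001, -1.0]]
wrist_force: [-0.5, 0.0, 0.2]
width: 0.003
grasp_force: 0.0
```

Call:
drive_tool --targets '[{"xyz": [-0.035,0,0],"rot": [0,0,0],"hand": 0},{"xyz": [-0.055,0,0],"rot": [0,0,0],"hand": 0},{"xyz": [-0.06,0,0],"rot": [0,0,0],"hand": 0},{"xyz": [-0.06,0,0],"rot": [0,0,0],"hand": 0},{"xyz": [-0.06,0,0],"rot": [0,0,0],"hand": 0}]'

```text
clock: 11.6
tcp_pos: [0.5661, 0.32, 0.0264]
eef_rot: [[-1.0, 0.014, -0.001], [0.014, 1.0, -0.0], [0.001, -0.0, -1.0]]
wrist_force: [-0.6, -0.1, -0.3]
width: 0.0
grasp_force: 0.0
```

```bash
python3 - <<'E'
from h import *
measure('m9',(0,-.096,.03))
E
```

```text
cc 0.97 delta [ 0.0001 -0.0965  0.0342] rail xy mm [-77.    4.5] yaw deg 1.96
 near face [0.4236 0.2571] far face [0.5676 0.2599] toe gap mm 10.0
t 11.65 tcp [0.566  0.3202 0.0266] y [ 0.014  1.    -0.   ] F [-0.6  0.2  0.8] w 0.0
```

Call:
drive_tool --targets '[{"xyz": [0,-0.04,0],"rot": [0,0,0],"hand": 0},{"xyz": [0,-0.066,0],"rot": [0,0,0],"hand": 0},{"xyz": [0,-0.076,0],"rot": [0,0,0],"hand": 0},{"xyz": [0,-0.084,0],"rot": [0,0,0],"hand": 0},{"xyz": [0,-0.09,0],"rot": [0,0,0],"hand": 0}]'

```text
clock: 12.07
tcp_pos: [0.5664, 0.266, 0.027]
eef_rot: [[-1.0, 0.014, 0.001], [0.014, 1.0, 0.001], [-0.001, 0.001, -1.0]]
wrist_force: [1.2, 3.1, -0.5]
width: 0.003
grasp_force: 1.9
```

Call:
drive_tool --targets '[{"xyz": [0,0,0],"rot": [0,0,0],"hand": 0},{"xyz": [0,0.06,0],"rot": [0,0,0],"hand": 0},{"xyz": [0.06,0.08,0],"rot": [0,0,0],"hand": 0},{"xyz": [0.12,0.08,0],"rot": [0,0,0],"hand": 0},{"xyz": [0.18,0.08,0],"rot": [0,0,0],"hand": 0}]'

```text
clock: 12.48
tcp_pos: [0.4569, 0.3163, 0.0263]
eef_rot: [[-1.0, 0.013, -0.001], [0.013, 1.0, -0.0], [0.001, -0.0, -1.0]]
wrist_force: [-0.5, 1.2, 0.6]
width: 0.004
grasp_force: 0.0
```

Call:
drive_tool --targets '[{"xyz": [0.035,0,0],"rot": [0,0,0],"hand": 0},{"xyz": [0.055,0,0],"rot": [0,0,0],"hand": 0},{"xyz": [0.06,0,0],"rot": [0,0,0],"hand": 0},{"xyz": [0.06,0,0],"rot": [0,0,0],"hand": 0},{"xyz": [0.06,0,0],"rot": [0,0,0],"hand": 0}]'

```text
clock: 12.9
tcp_pos: [0.4243, 0.3158, 0.0269]
eef_rot: [[-1.0, 0.015, 0.001], [0.015, 1.0, 0.0], [-0.001, 0.0, -1.0]]
wrist_force: [0.4, -0.6, -0.4]
width: -0.002
grasp_force: 0.0
```

```bash
python3 - <<'E'
from h import *
measure('m10',(-.001,-.103,-.02))
E
```

```text
cc 0.984 delta [-0.0018 -0.1028 -0.0203] rail xy mm [-70.7   2.7] yaw deg -1.16
 near face [0.4246 0.2547] far face [0.5685 0.2497] toe gap mm 3.7
t 12.95 tcp [0.4244 0.3157 0.0268] y [0.016 1.    0.   ] F [ 0.7 -0.6 -0.7] w -0.0
```

Call:
drive_tool --targets '[{"xyz": [0,-0.045,0],"rot": [0,0,0],"hand": 0},{"xyz": [0,-0.07,0],"rot": [0,0,0],"hand": 0},{"xyz": [0,-0.077,0],"rot": [0,0,0],"hand": 0},{"xyz": [0,-0.081,0],"rot": [0,0,0],"hand": 0},{"xyz": [0,-0.084,0],"rot": [0,0,0],"hand": 0}]'

```text
clock: 13.37
tcp_pos: [0.4227, 0.2656, 0.0268]
eef_rot: [[-1.0, 0.015, 0.0], [0.015, 1.0, 0.001], [-0.0, 0.001, -1.0]]
wrist_force: [-0.7, 2.2, -1.9]
width: 0.002
grasp_force: 1.3
```

```bash
python3 - <<'E'
from h import *
measure('m11',(-.001,-.105,0))
E
```

```text
cc 0.987 delta [-0.001  -0.1054  0.0071] rail xy mm [-68.1   3.5] yaw deg 0.41
 near face [0.4239 0.2502] far face [0.5679 0.2491] toe gap mm 1.1
t 13.42 tcp [0.4226 0.2655 0.0267] y [0.015 1.    0.   ] F [ 0.3  0.3 -1.3] w 0.0
```

Call:
drive_tool --targets '[{"xyz": [0,0,0],"rot": [0,0,0],"hand": 0},{"xyz": [0,0.06,0],"rot": [0,0,0],"hand": 0},{"xyz": [-0.06,0.08,0],"rot": [0,0,0],"hand": 0},{"xyz": [-0.12,0.08,0],"rot": [0,0,0],"hand": 0},{"xyz": [-0.18,0.08,0],"rot": [0,0,0],"hand": 0}]'

```text
clock: 13.83
tcp_pos: [0.5319, 0.3136, 0.0268]
eef_rot: [[-1.0, 0.011, 0.0], [0.011, 1.0, 0.0], [-0.0, 0.0, -1.0]]
wrist_force: [1.0, -0.2, 0.1]
width: 0.001
grasp_force: 0.0
```

Call:
drive_tool --targets '[{"xyz": [-0.035,0,0],"rot": [0,0,0],"hand": 0},{"xyz": [-0.055,0,0],"rot": [0,0,0],"hand": 0},{"xyz": [-0.06,0,0],"rot": [0,0,0],"hand": 0},{"xyz": [-0.06,-0.04,0],"rot": [0,0,0],"hand": 0},{"xyz": [-0.06,-0.07,0],"rot": [0,0,0],"hand": 0}]'

```text
clock: 14.25
tcp_pos: [0.5655, 0.269, 0.0263]
eef_rot: [[-1.0, 0.013, -0.001], [0.013, 1.0, -0.0], [0.001, -0.0, -1.0]]
wrist_force: [-0.1, -1.1, -0.3]
width: 0.0
grasp_force: 0.0
```

Call:
drive_tool --targets '[{"xyz": [0,-0.005,0],"rot": [0,0,0],"hand": 0},{"xyz": [0,-0.008,0],"rot": [0,0,0],"hand": 0},{"xyz": [0,-0.01,0],"rot": [0,0,0],"hand": 0},{"xyz": [0,-0.012,0],"rot": [0,0,0],"hand": 0},{"xyz": [0,-0.013,0],"rot": [0,0,0],"hand": 0}]'

```text
clock: 14.67
tcp_pos: [0.566, 0.2626, 0.0269]
eef_rot: [[-1.0, 0.013, 0.0], [0.013, 1.0, 0.001], [-0.0, 0.001, -1.0]]
wrist_force: [0.7, 3.3, 0.9]
width: 0.001
grasp_force: 2.2
```

```bash
python3 - <<'E'
from h import *
measure('m12',(-.001,-.106,0))
E
```

```text
Traceback (most recent call last):
  File "h.py", line 45, in measure
    cc,wm=best
    ^^^^^
TypeError: cannot unpack non-iterable NoneType object
```

Call:
drive_tool --targets '[{"xyz": [0,-0.001,0],"rot": [0,0,0],"hand": 0},{"xyz": [0,-0.002,0],"rot": [0,0,0],"hand": 0},{"xyz": [0,-0.002,0],"rot": [0,0,0],"hand": 0},{"xyz": [0,-0.002,0],"rot": [0,0,0],"hand": 0},{"xyz": [0,-0.002,0],"rot": [0,0,0],"hand": 0}]'

```text
clock: 15.13
tcp_pos: [0.566, 0.2624, 0.0269]
eef_rot: [[-1.0, 0.013, 0.001], [0.013, 1.0, 0.002], [-0.001, 0.002, -1.0]]
wrist_force: [-0.5, 9.4, -0.6]
width: -0.003
grasp_force: 4.6
```

Call:
drive_tool --targets '[{"xyz": [0,-0.001,0],"rot": [0,0,0],"hand": 0},{"xyz": [0,-0.002,0],"rot": [0,0,0],"hand": 0},{"xyz": [0,-0.002,0],"rot": [0,0,0],"hand": 0},{"xyz": [0,-0.002,0],"rot": [0,0,0],"hand": 0},{"xyz": [0,-0.002,0],"rot": [0,0,0],"hand": 0}]'

```text
clock: 15.55
tcp_pos: [0.5661, 0.2622, 0.0272]
eef_rot: [[-1.0, 0.012, 0.001], [0.012, 1.0, 0.003], [-0.001, 0.003, -1.0]]
wrist_force: [-0.9, 13.5, 0.5]
width: -0.0
grasp_force: 6.8
```

```bash
python3 - <<'E'
from h import *
try: measure('m13',(-.002,-.1065,-.01))
except Exception as e: print(e); state()
E
```

```text
cannot unpack non-iterable NoneType object
t 15.6 tcp [0.5661 0.2622 0.0272] y [0.012 1.    0.003] F [-0.1 14.  -0.1] w -0.0
```

Call:
drive_tool --targets '[{"xyz": [0,0.06,0],"rot": [0,0,0],"hand": 0},{"xyz": [0,0.083,0],"rot": [0,0,0],"hand": 0},{"xyz": [0.06,0.083,0],"rot": [0,0,0],"hand": 0},{"xyz": [0.12,0.083,0],"rot": [0,0,0],"hand": 0},{"xyz": [0.18,0.083,0],"rot": [0,0,0],"hand": 0}]'

```text
clock: 16.02
tcp_pos: [0.4573, 0.3106, 0.0263]
eef_rot: [[-1.0, 0.014, -0.0], [0.014, 1.0, -0.0], [0.0, -0.0, -1.0]]
wrist_force: [0.5, 0.6, -0.7]
width: -0.001
grasp_force: 0.0
```

Call:
drive_tool --targets '[{"xyz": [0.035,0,0],"rot": [0,0,0],"hand": 0},{"xyz": [0.055,0,0],"rot": [0,0,0],"hand": 0},{"xyz": [0.06,0,0],"rot": [0,0,0],"hand": 0},{"xyz": [0.06,-0.04,0],"rot": [0,0,0],"hand": 0},{"xyz": [0.06,-0.066,0],"rot": [0,0,0],"hand": 0}]'

```text
clock: 16.43
tcp_pos: [0.4233, 0.2704, 0.0267]
eef_rot: [[-1.0, 0.014, 0.001], [0.014, 1.0, -0.0], [-0.001, -0.0, -1.0]]
wrist_force: [1.2, -0.7, -0.4]
width: -0.002
grasp_force: 0.0
```

Call:
drive_tool --targets '[{"xyz": [0,-0.005,0],"rot": [0,0,0],"hand": 0},{"xyz": [0,-0.008,0],"rot": [0,0,0],"hand": 0},{"xyz": [0,-0.01,0],"rot": [0,0,0],"hand": 0},{"xyz": [0,-0.012,0],"rot": [0,0,0],"hand": 0},{"xyz": [0,-0.013,0],"rot": [0,0,0],"hand": 0}]'

```text
clock: 16.85
tcp_pos: [0.4229, 0.2648, 0.0269]
eef_rot: [[-1.0, 0.014, 0.001], [0.014, 1.0, 0.002], [-0.001, 0.002, -1.0]]
wrist_force: [1.5, 7.3, -1.0]
width: -0.0
grasp_force: 3.9
```

```bash
python3 - <<'E'
from h import *
try: measure('m14',(-.001,-.1065,0))
except Exception as e: print(e); state()
E
```

```text
cc 0.988 delta [-0.0011 -0.107   0.0018] rail xy mm [-66.5   3.4] yaw deg 0.11
 near face [0.424  0.2489] far face [0.568  0.2471] toe gap mm -0.5
t 16.9 tcp [0.4228 0.2649 0.0269] y [0.014 1.    0.002] F [ 2.4  4.6 -2.6] w 0.0
```

Call:
drive_tool --targets '[{"xyz": [0,-0.001,0],"rot": [0,0,0],"hand": 0},{"xyz": [0,-0.002,0],"rot": [0,0,0],"hand": 0},{"xyz": [0,-0.003,0],"rot": [0,0,0],"hand": 0},{"xyz": [0,-0.004,0],"rot": [0,0,0],"hand": 0},{"xyz": [0,-0.004,0],"rot": [0,0,0],"hand": 0}]'

```text
clock: 17.32
tcp_pos: [0.4229, 0.2646, 0.0274]
eef_rot: [[-1.0, 0.012, 0.002], [0.012, 1.0, 0.004], [-0.002, 0.004, -1.0]]
wrist_force: [0.3, 16.5, 0.6]
width: -0.0
grasp_force: 8.1
```

```bash
python3 - <<'E'
from h import *
try: measure('m15',(-.001,-.1065,0))
except Exception as e: print(e); state()
E
```

```text
cc 0.987 delta [-0.0011 -0.1071  0.0017] rail xy mm [-66.4   3.5] yaw deg 0.1
 near face [0.4241 0.2489] far face [0.5681 0.247 ] toe gap mm -0.6
t 17.37 tcp [0.4229 0.2646 0.0274] y [0.012 1.    0.004] F [-0.1 16.2  2.8] w -0.0
```

Call:
drive_tool --targets '[{"xyz": [0,0.05,0],"rot": [0,0,0],"hand": 0},{"xyz": [0,0.06,-0.05],"rot": [0,0,0],"hand": 0},{"xyz": [0,0.06,-0.11],"rot": [0,0,0],"hand": 0},{"xyz": [0,0.06,-0.17],"rot": [0,0,0],"hand": 0.7},{"xyz": [-0.03,0.03,-0.22],"rot": [0,0,0],"hand": 0.7}]'

```text
clock: 17.78
tcp_pos: [0.4382, 0.2825, 0.161]
eef_rot: [[-1.0, 0.008, -0.0], [0.008, 1.0, 0.002], [0.0, 0.002, -1.0]]
wrist_force: [0.7, 0.8, 0.4]
width: 0.272
grasp_force: 0.0
```

Call:
drive_tool --targets '[{"xyz": [-0.02,-0.06,0],"rot": [0,0,0],"hand": 0.7},{"xyz": [-0.04,-0.12,0],"rot": [0,0,0],"hand": 0.7},{"xyz": [-0.06,-0.18,0],"rot": [0,0,0],"hand": 0.7},{"xyz": [-0.08,-0.24,0],"rot": [0,0,0],"hand": 0.7},{"xyz": [-0.08,-0.26,0],"rot": [0,0,0],"hand": 0.7}]'

```text
clock: 18.2
tcp_pos: [0.488, 0.1172, 0.159]
eef_rot: [[-1.0, 0.02, 0.001], [0.02, 1.0, -0.001], [-0.001, -0.001, -1.0]]
wrist_force: [0.1, -1.1, 0.5]
width: 0.699
grasp_force: 0.0
```

```bash
python3 - <<'E'
from h import *
try: measure('m16',(-.001,-.1065,0))
except Exception as e: print(e); state()
s=manip.observe(); print(np.round(s['q'],3))
im=manip.get_image('wrist')
print([(np.round(d['position'],4),d['p']) for d in manip.spot_in('wrist','nut_grip')],[(np.round(d['position'],4),d['p']) for d in manip.spot_in('wrist','rail')])
s=manip.observe(); np.savez('w.npz',p=s['tcp_pos'],R=s['eef_rot'])
cv2.imwrite('pics/w1.png',im[:,:,::-1]); state()
E
```

```text
cc 0.661 delta [-0.001  -0.1062 -0.0029] rail xy mm [-67.2   3.5] yaw deg -0.17
 near face [0.4244 0.25  ] far face [0.5684 0.2475] toe gap mm 0.2
t 18.25 tcp [0.4872 0.117  0.1588] y [ 0.02   1.    -0.002] F [ 0.2 -2.7 -0. ] w 0.7
[-0.397  0.287  0.115  1.991 -0.04   0.866  1.29 ]
[(array([0.4854, 0.0916, 0.0561]), 0.93)] [(array([0.6594, 0.3676, 0.0199]), 0.47)]
t 18.4 tcp [0.4862 0.1228 0.1587] y [0.014 1.    0.   ] F [-0.1  0.5  0.1] w 0.71
```

View pics/w1.png

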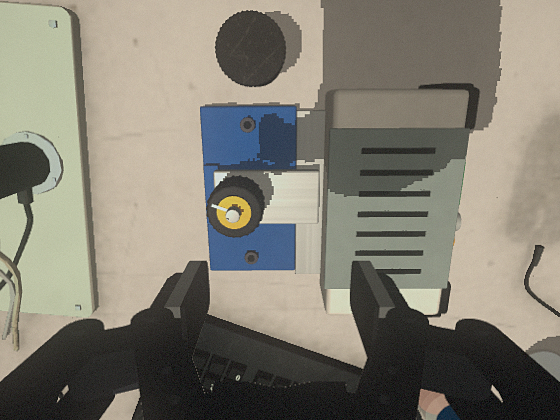

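Wrist view: the toe plate's edge meets the blue block at px x≈297, and the strap overlaps it. The nut's cap is at px (235,210), and the case and bottles haven't moved. Next I'll compute the nut position.

```bash
python3 - <<'E'
from h import *
state(); 
m=manip.camera_model('wrist'); K=np.array(m['camera_matrix']);Dd=np.array(m['distortion'],float);H=np.array(m['hand_eye'])
def ray(R,p,u,v,z):
    d=cv2.undistortPoints(np.array([[[u,v]]],float),K,Dd)[0,0]; d=np.array([d[0],d[1],1])
    Rw=R@H[:3,:3]; o=R@H[:3,3]+p; w=Rw@d; return o+w*(z-o[2])/w[2]
w=np.load('w.npz')
y=np.array([.02,1,-.002]);x=np.array([-1,.02,0]);R=np.stack([x,y,np.cross(x,y)],1)
p=np.array([.4872,.117,.1588])
print(ray(R,p,235,210,.065), 'rail corners',ray(R,p,297,270,.012),ray(R,p,295,105,.012),ray(R,p,209,271,.012))
im=manip.get_image('wrist'); print([np.round(d['position'],4) for d in manip.spot_in('wrist','nut_grip')]); cv2.imwrite('pics/w2.png',im[:,:,::-1])
s=manip.observe(); R=np.array(s['eef_rot']);p=np.array(s['tcp_pos']); print(p)
hsv=cv2.cvtColor(im,cv2.COLOR_RGB2HSV); mk=cv2.inRange(hsv,(18,120,120),(35,255,255)); mk[:150]=0;mk[260:]=0;mk[:,:190]=0;mk[:,290:]=0
v,u=np.nonzero(mk); c=((u.min()+u.max())/2,(v.min()+v.max())/2); print(c,len(u),ray(R,p,*c,.064))
E
```

```text
t 18.4 tcp [0.4862 0.1228 0.1587] y [0.014 1.    0.   ] F [-0.1  0.5  0.1] w 0.71
[0.4856517 0.0863661 0.065    ] rail corners [0.55860244 0.13065326 0.012     ] [0.41855512 0.12999021 0.012     ] [0.55809557 0.05304373 0.012     ]
[array([0.4829, 0.0862, 0.0599])]
[0.48601981 0.12353631 0.15866907]
(np.float64(225.0), np.float64(213.0)) 633 [0.4870194  0.08601413 0.064     ]
```

Call:
drive_tool --targets '[{"xyz": [-0.0017,-0.04,0],"rot": [0,0,0],"hand": 0.7},{"xyz": [-0.0017,-0.0625,0.01],"rot": [0,0,0],"hand": 0.7},{"xyz": [-0.0017,-0.0625,0.05],"rot": [0,0,0],"hand": 0.7},{"xyz": [-0.0017,-0.0625,0.1],"rot": [0,0,0],"hand": 0.7},{"xyz": [-0.0017,-0.0625,0.14],"rot": [0,0,0],"hand": 0.7}]'

```text
clock: 18.92
tcp_pos: [0.4864, 0.0858, 0.0734]
eef_rot: [[-1.0, 0.013, 0.0], [0.013, 1.0, 0.0], [-0.0, 0.0, -1.0]]
wrist_force: [-0.2, -0.6, -0.9]
width: 0.699
grasp_force: 0.0
```

Call:
drive_tool --targets '[{"xyz": [0,0,0.03],"rot": [0,0,0],"hand": 0.7},{"xyz": [0,0,0.055],"rot": [0,0,0],"hand": 0.7},{"xyz": [0,0,0.068],"rot": [0,0,0],"hand": 0.7},{"xyz": [0,0,0.068],"rot": [0,0,0],"hand": 0.7},{"xyz": [0,0,0.068],"rot": [0,0,0],"hand": 0.7}]'

```text
clock: 19.33
tcp_pos: [0.4867, 0.0853, 0.0341]
eef_rot: [[-1.0, 0.014, -0.0], [0.014, 1.0, -0.0], [0.0, -0.0, -1.0]]
wrist_force: [1.0, -0.2, 0.7]
width: 0.701
grasp_force: 0.0
```

Call:
drive_tool --targets '[{"xyz": [0,0,0],"rot": [0,0,0],"hand": 0.2},{"xyz": [0,0,0],"rot": [0,0,0],"hand": 0.2},{"xyz": [0,0,0],"rot": [0,0,0],"hand": 0.2},{"xyz": [0,0,0],"rot": [0,0,0],"hand": 0.2},{"xyz": [0,0,0],"rot": [0,0,0],"hand": 0.2}]' --newtons 30

```text
clock: 19.75
tcp_pos: [0.4873, 0.085, 0.0349]
eef_rot: [[-1.0, 0.014, 0.002], [0.014, 1.0, 0.001], [-0.002, 0.001, -1.0]]
wrist_force: [-1.3, 0.9, 7.2]
width: 0.445
grasp_force: 30.6
```

Call:
drive_tool --targets '[{"xyz": [0,0,0.0004],"rot": [0,0,0.07],"hand": 0.2},{"xyz": [0,0,0.0009],"rot": [0,0,0.14],"hand": 0.2},{"xyz": [0,0,0.0013],"rot": [0,0,0.21],"hand": 0.2},{"xyz": [0,0,0.0018],"rot": [0,0,0.28],"hand": 0.2},{"xyz": [0,0,0.0022],"rot": [0,0,0.35],"hand": 0.2}]'

```text
clock: 20.17
tcp_pos: [0.4876, 0.086, 0.0336]
eef_rot: [[-0.843, 0.539, 0.002], [0.539, 0.843, 0.002], [-0.001, 0.003, -1.0]]
wrist_force: [-0.7, 8.0, 4.8]
width: 0.447
grasp_force: 30.6
```

```bash
python3 - <<'E'
from h import *
state(); s=manip.observe(); print(np.round(s['q'],2),np.round(s['wrist_torque'],2),s['grasp_force'])
E
```

```text
t 20.17 tcp [0.4876 0.086  0.0336] y [0.539 0.843 0.003] F [-0.7  8.   4.8] w 0.45
[-0.44  0.5   0.24  2.08 -0.21  0.59  0.95] [ 1.71 -0.19  0.  ] 30.584619641304016
```

Call:
drive_tool --targets '[{"xyz": [0,0,0.0004],"rot": [0,0,0.07],"hand": 0.2},{"xyz": [0,0,0.0009],"rot": [0,0,0.14],"hand": 0.2},{"xyz": [0,0,0.0013],"rot": [0,0,0.21],"hand": 0.2},{"xyz": [0,0,0.0018],"rot": [0,0,0.28],"hand": 0.2},{"xyz": [0,0,0.0022],"rot": [0,0,0.35],"hand": 0.2}]'

```text
clock: 20.58
tcp_pos: [0.4883, 0.0867, 0.0324]
eef_rot: [[-0.438, 0.899, 0.004], [0.899, 0.438, 0.002], [0.001, 0.004, -1.0]]
wrist_force: [5.6, 10.4, 1.3]
width: 0.45
grasp_force: 30.4
```

Call:
drive_tool --targets '[{"xyz": [0,0,0.0004],"rot": [0,0,0.07],"hand": 0.2},{"xyz": [0,0,0.0009],"rot": [0,0,0.14],"hand": 0.2},{"xyz": [0,0,0.0013],"rot": [0,0,0.21],"hand": 0.2},{"xyz": [0,0,0.0018],"rot": [0,0,0.28],"hand": 0.2},{"xyz": [0,0,0.0022],"rot": [0,0,0.35],"hand": 0.2}]'

```text
clock: 21.0
tcp_pos: [0.4893, 0.0869, 0.0313]
eef_rot: [[0.096, 0.995, 0.005], [0.995, -0.097, 0.003], [0.003, 0.005, -1.0]]
wrist_force: [12.1, 11.8, -2.8]
width: 0.445
grasp_force: 30.3
```

Call:
drive_tool --targets '[{"xyz": [0,0,0.0004],"rot": [0,0,0.07],"hand": 0.2},{"xyz": [0,0,0.0009],"rot": [0,0,0.14],"hand": 0.2},{"xyz": [0,0,0.0013],"rot": [0,0,0.21],"hand": 0.2},{"xyz": [0,0,0.0018],"rot": [0,0,0.28],"hand": 0.2},{"xyz": [0,0,0.0022],"rot": [0,0,0.35],"hand": 0.2}]'

```text
clock: 21.42
tcp_pos: [0.4895, 0.0857, 0.0301]
eef_rot: [[0.602, 0.798, 0.006], [0.798, -0.602, 0.001], [0.004, 0.004, -1.0]]
wrist_force: [5.9, -4.8, 8.3]
width: 0.444
grasp_force: 31.7
```

```bash
python3 - <<'E'
from h import *
state(); s=manip.observe(); print(np.round(s['q'],2),np.round(s['wrist_torque'],2),s['grasp_force'])
E
```

```text
t 21.42 tcp [0.4895 0.0857 0.0301] y [ 0.798 -0.602  0.004] F [ 5.9 -4.8  8.3] w 0.44
[-0.77  0.59  0.66  2.09 -0.6   0.65 -0.35] [-0.92 -1.31  0.87] 31.70827567577362
```

Call:
drive_tool --targets '[{"xyz": [0,0,0],"rot": [0,0,0],"hand": 0.2},{"xyz": [0,0,0.0003],"rot": [0,0,0.04],"hand": 0.2},{"xyz": [0,0,0.0005],"rot": [0,0,0.08],"hand": 0.2},{"xyz": [0,0,0.0008],"rot": [0,0,0.11],"hand": 0.2},{"xyz": [0,0,0.0008],"rot": [0,0,0.13],"hand": 0.2}]' --newtons 60

```text
clock: 21.83
tcp_pos: [0.4887, 0.0846, 0.0297]
eef_rot: [[0.75, 0.661, 0.004], [0.661, -0.75, 0.0], [0.003, 0.002, -1.0]]
wrist_force: [13.2, 5.0, 12.1]
width: 0.439
grasp_force: 59.9
```

```bash
python3 - <<'E'
from h import *
state(); s=manip.observe(); print(np.round(s['q'],2),np.round(s['wrist_torque'],2),s['grasp_force'])
E
```

```text
t 21.83 tcp [0.4887 0.0846 0.0297] y [ 0.661 -0.75   0.002] F [13.2  5.  12.1] w 0.44
[-0.8   0.61  0.71  2.09 -0.65  0.66 -0.51] [ 0.8  -2.89  0.85] 59.863852858543396
```

Call:
drive_tool --targets '[{"xyz": [0,0,0],"rot": [0,0,0.02],"hand": 0.2},{"xyz": [0,0,0],"rot": [0,0,0.04],"hand": 0.2},{"xyz": [0,0,0],"rot": [0,0,0.06],"hand": 0.2},{"xyz": [0,0,0],"rot": [0,0,0.07],"hand": 0.2},{"xyz": [0,0,0],"rot": [0,0,0.07],"hand": 0.2}]'

```text
clock: 22.25
tcp_pos: [0.4898, 0.0855, 0.0298]
eef_rot: [[0.818, 0.576, 0.006], [0.576, -0.818, 0.001], [0.006, 0.003, -1.0]]
wrist_force: [11.4, 2.3, 8.5]
width: 0.435
grasp_force: 59.6
```

```bash
python3 - <<'E'
from h import *
state(); s=manip.observe(); print(np.round(s['q'],2),np.round(s['wrist_torque'],2),s['grasp_force'])
E
```

```text
t 22.25 tcp [0.4898 0.0855 0.0298] y [ 0.576 -0.818  0.003] F [11.4  2.3  8.5] w 0.44
[-0.82  0.62  0.73  2.09 -0.67  0.67 -0.59] [ 0.36 -2.43  0.25] 59.558231234550476
```

Call:
drive_tool --targets '[{"xyz": [0,0,0],"rot": [0,0,0],"hand": 0.2},{"xyz": [0,0,0],"rot": [0,0,0.04],"hand": 0.2},{"xyz": [0,0,0],"rot": [0,0,0.08],"hand": 0.2},{"xyz": [0,0,0],"rot": [0,0,0.12],"hand": 0.2},{"xyz": [0,0,0],"rot": [0,0,0.16],"hand": 0.2}]' --newtons 90

```text
clock: 22.67
tcp_pos: [0.4867, 0.0842, 0.0292]
eef_rot: [[0.935, 0.353, -0.0], [0.353, -0.935, 0.0], [0.0, -0.0, -1.0]]
wrist_force: [-18.0, -9.1, 30.9]
width: 0.434
grasp_force: 91.9
```

```bash
python3 - <<'E'
from h import *
state(); s=manip.observe(); print(np.round(s['q'],2),np.round(s['wrist_torque'],2),s['grasp_force'])
im=manip.get_image('top'); cv2.imwrite('pics/t20.png',im[:,:,::-1])
a=topo(cv2.imread('pics/top0.png'),.06,.44,.54,.04,.14,.00025);b=topo(cv2.imread('pics/t20.png'),.06,.44,.54,.04,.14,.00025)
cv2.imwrite('pics/v20.png',np.hstack([a,b]))
E
```

```text
t 22.67 tcp [0.4867 0.0842 0.0292] y [ 0.353 -0.935 -0.   ] F [-18.   -9.1  30.9] w 0.43
[-0.87  0.65  0.79  2.09 -0.73  0.7  -0.79] [-1.8   4.01  1.7 ] 91.9022011756897
```

Call:
drive_tool --targets '[{"xyz": [0,0,0],"rot": [0,0,0],"hand": 0.7},{"xyz": [0,0,0],"rot": [0,0,0],"hand": 0.7},{"xyz": [0,0,0],"rot": [0,0,0],"hand": 0.7},{"xyz": [0,0,0],"rot": [0,0,0],"hand": 0.7},{"xyz": [0,0,0],"rot": [0,0,0],"hand": 0.7}]'

```text
clock: 23.13
tcp_pos: [0.4867, 0.0849, 0.0282]
eef_rot: [[0.935, 0.355, 0.0], [0.355, -0.935, 0.0], [0.0, -0.0, -1.0]]
wrist_force: [-0.4, 0.6, 0.5]
width: 0.698
grasp_force: 0.0
```

Call:
drive_tool --targets '[{"xyz": [0,0,-0.03],"rot": [0,0,0],"hand": 0.7},{"xyz": [0,0,-0.08],"rot": [0,0,0],"hand": 0.7},{"xyz": [0,0,-0.14],"rot": [0,0,0],"hand": 0.7},{"xyz": [0,0,-0.2],"rot": [0,0,0],"hand": 0.7},{"xyz": [0,0,-0.21],"rot": [0,0,0],"hand": 0.7}]'

```text
clock: 23.55
tcp_pos: [0.4885, 0.0845, 0.1585]
eef_rot: [[0.935, 0.354, 0.004], [0.354, -0.935, 0.002], [0.005, -0.0, -1.0]]
wrist_force: [1.3, -0.4, 0.2]
width: 0.698
grasp_force: 0.0
```

```bash
python3 - <<'E'
from h import *
state()
im=manip.get_image('wrist'); cv2.imwrite('pics/w3.png',im[:,:,::-1])
im=manip.get_image('top'); cv2.imwrite('pics/t21.png',im[:,:,::-1])
a=cv2.resize(cv2.imread('pics/w2.png')[150:270,170:310],(280,240),interpolation=2)
t=cv2.resize(topo(cv2.imread('pics/top0.png'),.06,.44,.54,.03,.13,.0005),(280,280))
b=np.vstack([a,t])
w=cv2.resize(cv2.imread('pics/w3.png'),(520,520*420//560)); w=np.vstack([w,np.zeros((520-w.shape[0],520,3),np.uint8)])
cv2.imwrite('pics/v21.png',np.hstack([b,w]))
E
```

```text
t 23.55 tcp [0.4885 0.0845 0.1585] y [ 0.354 -0.935 -0.   ] F [ 1.3 -0.4  0.2] w 0.7
```

View pics/v21.png

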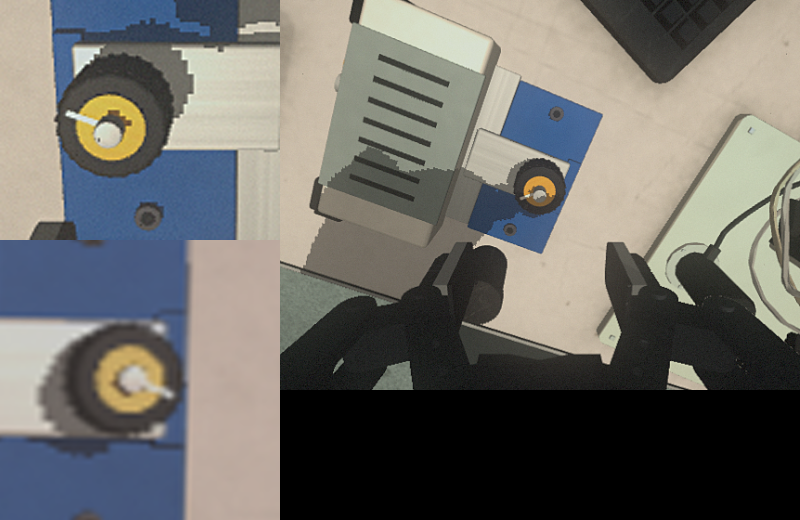

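```bash
python3 - <<'E'
from h import *
a=cv2.imread('pics/w3.png')[150:250,230:360]
cv2.imwrite('pics/v22.png',cv2.resize(a,None,fx=5,fy=5,interpolation=cv2.INTER_CUBIC))
E
```

```text
(no output)
```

View pics/v22.png

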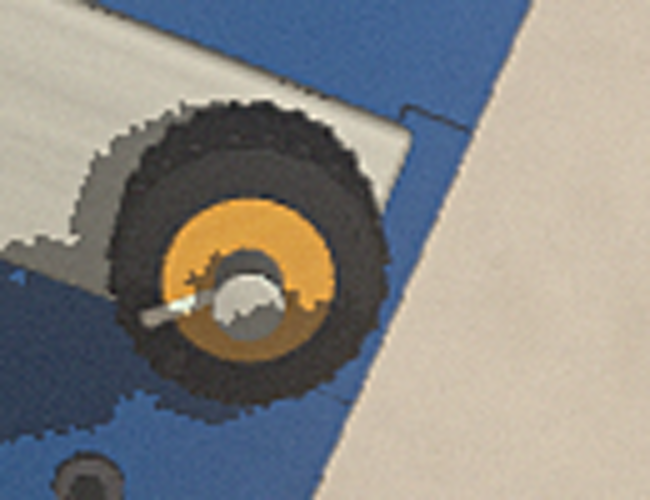

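The pointer has turned roughly 115–120°, against 137° expected, so the grip slipped. I'll regrip on a better centre and turn again.

Call:
drive_tool --targets '[{"xyz": [0.002,0,0],"rot": [0,0,-0.07],"hand": 0.7},{"xyz": [0.005,0.0007,0],"rot": [0,0,-0.14],"hand": 0.7},{"xyz": [0.005,0.0007,0],"rot": [0,0,-0.21],"hand": 0.7},{"xyz": [0.005,0.0007,0],"rot": [0,0,-0.28],"hand": 0.7},{"xyz": [0.005,0.0007,0],"rot": [0,0,-0.35],"hand": 0.7}]'

```text
clock: 24.07
tcp_pos: [0.489, 0.0854, 0.153]
eef_rot: [[0.608, 0.794, -0.001], [0.794, -0.608, -0.001], [-0.001, -0.001, -1.0]]
wrist_force: [-0.4, 0.0, -0.5]
width: 0.704
grasp_force: 0.0
```

Call:
drive_tool --targets '[{"xyz": [0,0,0],"rot": [0,0,-0.07],"hand": 0.7},{"xyz": [0,0,0],"rot": [0,0,-0.14],"hand": 0.7},{"xyz": [0,0,0.03],"rot": [0,0,-0.21],"hand": 0.7},{"xyz": [0,0,0.08],"rot": [0,0,-0.28],"hand": 0.7},{"xyz": [0,0,0.13],"rot": [0,0,-0.35],"hand": 0.7}]'

```text
clock: 24.48
tcp_pos: [0.4892, 0.0857, 0.0744]
eef_rot: [[0.103, 0.995, -0.0], [0.995, -0.103, 0.001], [0.001, -0.0, -1.0]]
wrist_force: [1.5, 0.7, 0.9]
width: 0.698
grasp_force: 0.0
```

Call:
drive_tool --targets '[{"xyz": [0,0,0.03],"rot": [0,0,0],"hand": 0.7},{"xyz": [0,0,0.055],"rot": [0,0,0],"hand": 0.7},{"xyz": [0,0,0.07],"rot": [0,0,0],"hand": 0.7},{"xyz": [0,0,0.075],"rot": [0,0,0],"hand": 0.7},{"xyz": [0,0,0.075],"rot": [0,0,0],"hand": 0.7}]'

```text
clock: 24.9
tcp_pos: [0.4891, 0.0851, 0.0304]
eef_rot: [[0.109, 0.994, -0.001], [0.994, -0.109, -0.001], [-0.001, -0.001, -1.0]]
wrist_force: [-0.1, -0.2, 0.5]
width: 0.696
grasp_force: 0.0
```

```bash
python3 - <<'E'
from h import *
state(); s=manip.observe(); print(np.round(s['q'],2),np.round(s['wrist_torque'],2))
E
```

```text
t 24.9 tcp [0.4891 0.0851 0.0304] y [ 0.994 -0.109 -0.001] F [-0.1 -0.2  0.5] w 0.7
[-0.71  0.57  0.58  2.08 -0.52  0.64  0.12] [ 0.04  0.02 -0.03]
```

Grip with 60 N, turn slowly, and check at each step.

Call:
drive_tool --targets '[{"xyz": [0,0,0],"rot": [0,0,0],"hand": 0.2},{"xyz": [0,0,0],"rot": [0,0,0],"hand": 0.2},{"xyz": [0,0,0],"rot": [0,0,0],"hand": 0.2},{"xyz": [0,0,0],"rot": [0,0,0],"hand": 0.2},{"xyz": [0,0,0],"rot": [0,0,0],"hand": 0.2}]' --newtons 60

```text
clock: 25.32
tcp_pos: [0.4897, 0.0855, 0.032]
eef_rot: [[0.109, 0.994, 0.001], [0.994, -0.109, 0.001], [0.001, 0.0, -1.0]]
wrist_force: [-4.6, -0.9, 8.5]
width: 0.437
grasp_force: 59.0
```

```bash
cat > st.py <<'E'
from h import *
state(); s=manip.observe(); y=np.array(s['eef_rot'])[:,1]; print('yaw',np.degrees(np.arctan2(y[1],y[0])),np.round(s['wrist_torque'],2),'q7',s['q'][6],s['effort'][6])
E
python3 st.py
```

```text
t 25.32 tcp [0.4897 0.0855 0.032 ] y [ 0.994 -0.109  0.   ] F [-4.6 -0.9  8.5] w 0.44
yaw -6.23685640272122 [-0.26  0.93 -0.04] q7 0.12186323710056425 0.0703634787350893
```

Call:
drive_tool --targets '[{"xyz": [0,0,0],"rot": [0,0,0.03],"hand": 0.2},{"xyz": [0,0,0],"rot": [0,0,0.06],"hand": 0.2},{"xyz": [0,0,0],"rot": [0,0,0.09],"hand": 0.2},{"xyz": [0,0,0],"rot": [0,0,0.11],"hand": 0.2},{"xyz": [0,0,0],"rot": [0,0,0.11],"hand": 0.2}]'

```text
clock: 25.73
tcp_pos: [0.4895, 0.0849, 0.0319]
eef_rot: [[0.279, 0.96, 0.0], [0.96, -0.279, -0.0], [-0.0, 0.0, -1.0]]
wrist_force: [-5.6, -5.2, 8.1]
width: 0.434
grasp_force: 59.8
```

```bash
python3 st.py
```

```text
t 25.73 tcp [0.4895 0.0849 0.0319] y [ 0.96  -0.279  0.   ] F [-5.6 -5.2  8.1] w 0.43
yaw -16.213146719569806 [-1.19  1.    0.57] q7 -0.016069889666347575 -1.5354311093688011
```

Call:
drive_tool --targets '[{"xyz": [0,0,0],"rot": [0,0,0.03],"hand": 0.2},{"xyz": [0,0,0],"rot": [0,0,0.06],"hand": 0.2},{"xyz": [0,0,0],"rot": [0,0,0.09],"hand": 0.2},{"xyz": [0,0,0],"rot": [0,0,0.11],"hand": 0.2},{"xyz": [0,0,0],"rot": [0,0,0.11],"hand": 0.2}]'

```text
clock: 26.15
tcp_pos: [0.4895, 0.0853, 0.0318]
eef_rot: [[0.44, 0.898, 0.0], [0.898, -0.44, -0.0], [-0.0, 0.0, -1.0]]
wrist_force: [-4.1, -2.8, 6.9]
width: 0.437
grasp_force: 60.0
```

```bash
python3 st.py
```

```text
t 26.15 tcp [0.4895 0.0853 0.0318] y [ 0.898 -0.44   0.   ] F [-4.1 -2.8  6.9] w 0.44
yaw -26.089211814891776 [-0.78  0.92  0.98] q7 -0.15293913578310125 -2.002275064587593
```

Call:
drive_tool --targets '[{"xyz": [0,0,0],"rot": [0,0,0],"hand": 0.7},{"xyz": [0,0,0],"rot": [0,0,0],"hand": 0.7},{"xyz": [0,0,0],"rot": [0,0,0],"hand": 0.7},{"xyz": [0,0,0],"rot": [0,0,0],"hand": 0.7},{"xyz": [0,0,-0.02],"rot": [0,0,0],"hand": 0.7}]'

```text
clock: 26.57
tcp_pos: [0.4888, 0.0852, 0.0423]
eef_rot: [[0.439, 0.899, -0.002], [0.899, -0.439, -0.001], [-0.002, -0.001, -1.0]]
wrist_force: [-1.2, -0.8, -0.6]
width: 0.7
grasp_force: 0.0
```

Call:
drive_tool --targets '[{"xyz": [0,0,-0.05],"rot": [0,0,0],"hand": 0.7},{"xyz": [0,0,-0.11],"rot": [0,0,0],"hand": 0.7},{"xyz": [0,0,-0.17],"rot": [0,0,0],"hand": 0.7},{"xyz": [0,0,-0.2],"rot": [0,0,0],"hand": 0.7},{"xyz": [0,0,-0.2],"rot": [0,0,0],"hand": 0.7}]'

```text
clock: 26.98
tcp_pos: [0.4913, 0.0855, 0.1675]
eef_rot: [[0.439, 0.898, 0.005], [0.898, -0.439, 0.003], [0.004, 0.003, -1.0]]
wrist_force: [-0.5, -0.3, -0.9]
width: 0.698
grasp_force: 0.0
```

```bash
python3 - <<'E'
from h import *
s=manip.observe(); im=manip.get_image('wrist'); cv2.imwrite('pics/w4.png',im[:,:,::-1]); state()
m=manip.camera_model('wrist'); Kw=np.array(m['camera_matrix']);Dw=np.array(m['distortion'],float);H=np.array(m['hand_eye'])
def warp(f,p,R,z=.06):
    Twc=np.eye(4);Twc[:3,:3]=R;Twc[:3,3]=p;C=np.linalg.inv(Twc@H)
    xs=np.arange(.525,.455,-.00025);ys=np.arange(.115,.05,-.00025);X,Y=np.meshgrid(xs,ys,indexing='ij')
    q=cv2.projectPoints(np.stack([X,Y,0*X+z],-1).reshape(-1,3),cv2.Rodrigues(C[:3,:3])[0],C[:3,3],Kw,Dw)[0].reshape(*X.shape,2).astype(np.float32)
    return cv2.remap(cv2.imread(f),q[...,0],q[...,1],cv2.INTER_CUBIC)
def Rm(y): 
    y=np.array([*y,0.]);y/=np.linalg.norm(y);z=np.array([0,0,-1.]);return np.stack([np.cross(y,z),y,z],1)
a=warp('pics/w2.png',[.4860,.1235,.1587],Rm((.014,1)))
b=warp('pics/w3.png',[.4885,.0845,.1585],Rm((.354,-.935)))
c=warp('pics/w4.png',np.array(s['tcp_pos']),np.array(s['eef_rot']))
cv2.imwrite('pics/v23.png',cv2.resize(np.hstack([a,b,c]),(780,280)))
try: measure('m20',(-.001,-.1065,0))
except Exception as e: print(e)
for n in('media_bottle','oil_bottle','objective_case'): print(n,[np.round(d['position'],3) for d in manip.spot_in('top',n)][:1])
E
```

```text
t 27.03 tcp [0.4904 0.0857 0.1655] y [ 0.899 -0.439  0.002] F [-0.8  0.6 -0.3] w 0.7
cc 0.676 delta [-0.0011 -0.1062 -0.0032] rail xy mm [-67.3   3.5] yaw deg -0.18
 near face [0.4244 0.2501] far face [0.5684 0.2475] toe gap mm 0.3
t 27.08 tcp [0.4898 0.0857 0.1642] y [ 0.899 -0.439  0.001] F [-0.2  0.8 -1.1] w 0.7
media_bottle [array([0.67 , 0.261, 0.064])]
oil_bottle [array([0.674, 0.367, 0.078])]
objective_case [array([0.382, 0.102, 0.067])]
```

View pics/v23.png

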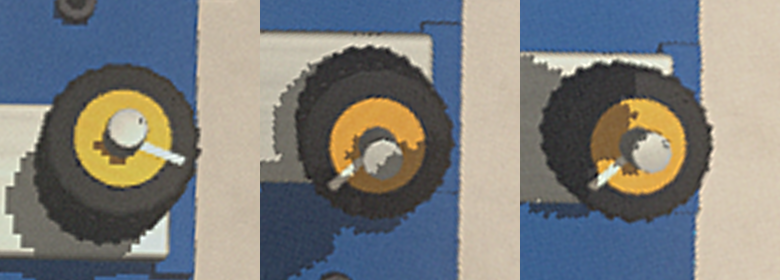

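The controller reads 0.3 mm from home and 0.2° from square. The pointer went from about −17° to about −150°, and it stayed there on the second tightening with torque around 1 N m, so the nut is at its stop. The bottles and case haven't moved. Handing in.

```bash
python3 -c "
from station import manip
print(manip.finish_job())"
```

```text
the job is handed in; nothing more can be done
None
```

I walked the controller flush against the clamp block, then turned the nut clockwise until it stopped tight, and handed the job in at about 27 s; the bottles and case haven't moved.

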